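# Find the pitch-comb leaf that seats on a tube feed screw

## Task

In the blood-tube room a white plastic feed screw is having its thread pitch checked with bridge-shaped comb leaves. The leaf now on it rides up on the thread, so its pitch is wrong: lift it off and stand it upright in the steel tray. Then take the loose leaf whose teeth are spaced like the thread, set it over the screw so that its teeth mesh and both feet stand fully home on the base plate, centred and in line with the screw, and leave it there; leave the remaining leaf standing where it is.

Things in the scene. Friction and masses are not known exactly. Their poses are not given: they have to be found in the camera images.
- cradle: Fixed aluminium base plate 200x110x12 mm with a white plastic feed screw above it along x: 120 long, 50 outside diameter, axis 43 above the table, top 68. Rounded one-start thread, pitch 28, ridges 8 wide; on its top line they lie at 0, +-28, +-56 from the middle. A leaf of that pitch, centred, has about 5 mm play each way along x. Origin: centre of the plate's underside; y across, z up.
- seat (a point): Centre of the base plate's upper face, 12 mm above the table, under the middle of the screw; axes as the cradle's. A leaf fully seated and centred has its own origin here and its x along this x (either way round).
- leaf_a: Six-tooth comb leaf, teeth 20 mm apart; starts riding on the screw, feet 9 mm off the plate. Aluminium bridge: bar 160 long (x), 10 thick, teeth on it 6 by 18 across (z 47 to 66), end feet 50 wide (y), 59 high. Black grip tab on top in the middle: 50 long (x), 12 thick (y), z 73 to 119; pinch it across y. 0.22 kg. Origin: middle between the soles of the feet, z up.
- leaf_b: Four-tooth comb leaf, teeth 28 mm apart (at +-14, +-42 mm along x); starts standing on its feet on the table. Otherwise the same shape, size and origin as leaf_a. Black grip tab on top in the middle: 50 long (x), 12 thick (y), z 73 to 119; pinch it across y. 0.22 kg.
- leaf_c: Three-tooth comb leaf, teeth 38 mm apart (at 0, +-38 mm along x); starts standing on its feet on the table. Otherwise the same shape, size and origin as leaf_a.
- tray: Fixed open steel tray, 150 (x) by 240 (y) by 28 mm high, walls and floor 5 thick, inside 140 by 230. Origin: centre of its underside. A leaf stands in it lengthwise, along the tray's y.
There are look-alikes about, which are no part of the job. What is shaped like the leaf_a but purple is not meant.

How it is judged:
On the way:
1. the six-tooth leaf is off the screw and stands released and upright inside the tray (x of leaf_a in the frame of tray between -0.06 and 0.06 m and y of leaf_a in the frame of tray between -0.06 and 0.06 m and z of leaf_a in the frame of tray between 0 and 0.012 m and angle between leaf_a's own z axis and vertical below 0.17 rad and contact force between leaf_a and the fingers below 0.1 N), for 0.2 s.
At the end, for the whole second after the job is handed in: Six-tooth leaf upright (10 deg) on the tray floor, released; four-tooth leaf meshed, feet within 3 mm of flush on the base plate, within 12 mm along and 18 mm across the screw, in line to 11 deg, upright to 4.5 deg, at rest; three-tooth leaf within 30 mm of its start (all of step 1 and x of leaf_b in the frame of seat between -0.012 and 0.012 m and y of leaf_b in the frame of seat between -0.018 and 0.018 m and z of leaf_b in the frame of seat between -0.003 and 0.003 m and angle between leaf_b's own z axis and vertical below 0.08 rad and angle between the x axis of leaf_b and the x axis of seat, either way round below 0.2 rad and linear speed of leaf_b below 0.02 m/s and distance of leaf_c from where it was at the start of the episode below 0.03 m); the robot touches nothing.
It fails at once if the three-tooth leaf is knocked over (angle between leaf_c's own z axis and vertical above 0.6 rad).
It also fails if it takes over 58 s, if anything falls off the work surface, if the arm or the gripper's body presses on something with over 40 N, if the wrist force passes 120 N, or if a joint passes its speed limit or range.

## Robot

A 6-joint arm with a two-finger parallel gripper is mounted at the origin on the work surface. World frame = base frame: x ahead of the robot, y to its left, z up, the work surface at z = 0. Lengths are in m, angles in rad, forces in N, time in s.
With the tool pointing down it reaches from about 0.35 to 0.775 m from the base axis. Payload 7.3 kg.
Tool frame: the origin (TCP) lies on the centre line of the jaws, within the pads' length; the fingertips stand 11 mm ahead of it and the grasp point (between the pads) lies 8 mm behind it; z points along the fingers, y is the direction in which the jaws open and shut (so a half turn about z gives the same grasp; the last joint's range is limited). The gripper opens to 92 mm and grips with 3 to 60 N. Pads are 19 mm wide; open, the fingers measure 130 mm over their backs; the gripper's body (75 mm by 190 mm) begins 47 mm behind the grasp point.
Start: joints at [1.131, 0.342, 1.524, -0, 1.275, -0.146], TCP at [0.152, 0.503, 0.238] pointing down, gripper open.
Joint ranges: [-2.53, 2.53], [-0.77, 2.02], [0.04, 2.7], [-1, 4.14], [0.28, 2.66], [-3.11, 3.11]. Speed limits (rad/s): [2.57, 2.57, 3.14, 3.14, 3.14, 3.14].

## Interface

Orientations are given as [roll, pitch, yaw] about the fixed x, y, z axes, in that order (R = Rz(yaw) Ry(pitch) Rx(roll)).
In Python, from cell import robot gives the robot as it stands.
- The arm moves only by the tool jog_arm, never from a script. Its argument "deltas" is one flat list of numbers, 6 for each row, row after row: the shift along the world's x, y, z in units of 0.1 m (1.0 is 0.1 m), then the turn, a rotation vector about the world's x, y, z in units of 90 degrees (1.0 is 90 degrees). A call has 1 to 5 rows; each row is the pose to reach, as a shift and turn from the pose commanded when the call began; what a row does not reach only later rows make up. A row lasts 1/12 s, in which the tool goes at most 41.7 mm and 7.16 degrees, less where a joint would pass 70% of its speed; a pose out of reach is approached as far as the arm can. A call with a number of a shift or a turn outside -1 to 1 is refused whole. A call with a gripper value outside its range is refused whole. "claw" is the opening, from 0 (shut) to 1 (fully open), set as the call begins (left out, the last holds). The fingers move at their own pace and stop on an object; "newtons" is the grip in N (left out, the last holds). Time passes only in rows, so rows that repeat a pose let the fingers close. It gives the time, the measured TCP pose, the force and the opening at its end, in the units of the state.
- robot.observe(): the state, without advancing time (a new reading comes with each control period).
- robot.read_camera(name): name is "scene" or "side" or "wrist"; returns the picture (480x640x3 uint8, red, green, blue); there is no depth.
- robot.camera_params(name): a dict with "fx", "fy", "cx", "cy" (pixels), "R" (3x3) and "t" (3): a world point X has camera coordinates R X + t. Camera axes: x right, y down, z forward; pixel columns grow to the right and rows downward; lengths in m; the calibration is good to about 2 mm. A picture is of the moment at which its call begins: read the wrist's pose just before it. camera_params takes no time and is no camera call; for the wrist camera it gives the pose at the moment of the call.
- robot.hand_in(): hands the job in, once; it reports no verdict.
The state is a dict: "time": time; "qpos": joint angles; "qvel": joint speeds; "joint_efforts": joint torques, N m; "tool_pos": TCP position; "tool_rot": TCP orientation; "contact_force": force on the tool from outside, world axes, zero at the start; "torque": the same for the moment, N m; "opening": finger opening in m.
Only numpy, scipy, OpenCV 4.12 (cv2) and the standard library are available. Lean on these libraries where they do the work, as an engineer would, in place of code of your own. Each camera call takes 0.05 s, during which the arm holds its last target. There are 200 camera calls.

## Working session

There is one attempt and no reset: what is moved stays moved. The work goes in short steps, Python scripts to look and compute and a tool call to move; the robot and the scene stay as the last step left them, time stands still between calls to the robot, and variables do not carry over. Pictures are saved under pics/ and viewed, about 8 in all and at most 12, crops included, and the job is handed in when it is done.

Besides the shell and the picture viewer there is one more tool, called after ">>>" by a JSON object that holds its "fn" and its "kwargs", one argument or row to a line. jog_arm: Moves the arm, as the interface text tells. Its arguments: {"type":"object","properties":{"deltas":{"type":"array","items":{"type":"number"}},"claw":{"type":"number"},"newtons":{"type":"number"}},"required":["deltas"]}

```bash
mkdir -p pics; ls; cat > h.py <<'E'
import numpy as np, cv2
from cell import robot
def snap(n,f):
    p=robot.camera_params(n); im=robot.read_camera(n); cv2.imwrite(f'pics/{f}.png',im[:,:,::-1]); np.save(f'pics/{f}.npy',im); np.savez(f'pics/{f}_p.npz',**{k:np.array(v) for k,v in p.items()}); return im,p
def load(f): return np.load(f'pics/{f}.npy'),dict(np.load(f'pics/{f}_p.npz'))
def cast(p,u,v,z):
    R=np.array(p['R']);t=np.array(p['t']);c=-R.T@t
    d=R.T@np.array([(u-p['cx'])/p['fx'],(v-p['cy'])/p['fy'],1]); return c+d*(z-c[2])/d[2]
def proj(p,X):
    q=np.array(p['R'])@np.array(X)+np.array(p['t']); return np.array([p['fx']*q[0]/q[2]+p['cx'],p['fy']*q[1]/q[2]+p['cy']])
E
python3 - <<'E'
from h import *
for n in ['scene','side']:
    im,p=snap(n,n+'0'); print(n,(-np.array(p['R']).T@np.array(p['t'])).round(3),np.array(p['R']).round(2).tolist(),p['fx'])
print(robot.observe())
E
```

```text
pics
scene [0.678 0.358 0.773] [[-0.79, 0.62, 0.0], [0.53, 0.67, -0.53], [-0.33, -0.41, -0.85]] 462.9774183168675
side [ 0.121 -0.562  0.739] [[0.88, -0.47, 0.0], [-0.35, -0.66, -0.67], [0.32, 0.59, -0.75]] 453.545637691746
{'time': 0.1, 'qpos': array([ 1.13095052e+00,  3.42661965e-01,  1.52488388e+00, -2.92502364e-05,
        1.27540018e+00, -1.46001740e-01]), 'qvel': array([-0.00107601, -0.00205966, -0.00316898,  0.00024785,  0.00027781,
       -0.00248468]), 'joint_efforts': array([ 5.92791930e-04, -4.32004058e+01, -2.44694352e+01,  7.18832575e-02,
        5.25955518e-02, -6.79345749e-05]), 'tool_pos': array([0.1519025 , 0.50219692, 0.23712295]), 'tool_rot': array([-3.14024961e+00, -1.69219615e-04,  2.84775701e+00]), 'contact_force': array([-0.1991672 , -0.78830175,  0.21315524]), 'torque': array([ 0.00547108,  0.04566766, -0.0122049 ]), 'opening': 0.09193470454097649}
```

View pics/scene0.png

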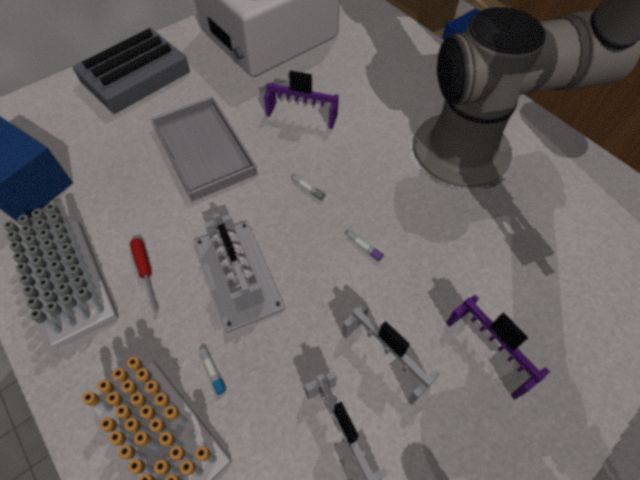

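View pics/side0.png

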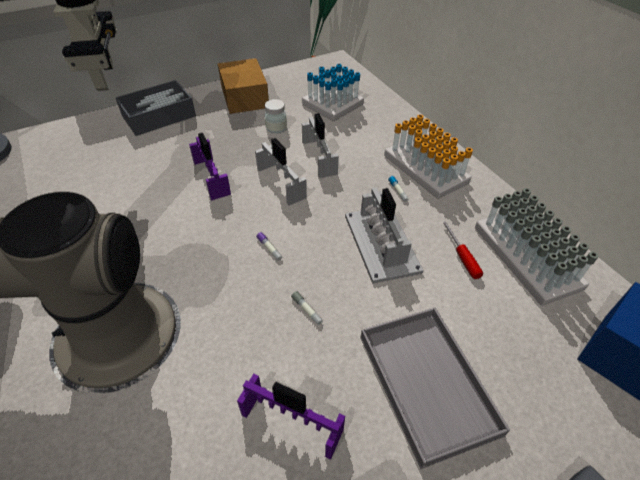

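```bash
python3 - <<'E'
from h import *
from scipy.optimize import least_squares
B={}
for n in ['scene0','side0']:
    im,p=load(n); m=(im.max(2)<45).astype(np.uint8)
    k,l,s,c=cv2.connectedComponentsWithStats(m)
    print(n)
    for i in range(1,k):
        if 60<s[i,4]<900:
            pts=np.argwhere(l==i)[:,::-1].astype(np.float32)
            r=cv2.minAreaRect(pts)
            X=cast(p,*c[i],0.096)
            print(c[i].round(1),s[i,4],np.round(r[1],1),'at z.096',X[:2].round(3))
a=cv2.resize(load('side0')[0][105:215,225:365],None,fx=5.6,fy=5.2,interpolation=cv2.INTER_CUBIC)
b=cv2.resize(load('side0')[0][180:285,340:430],None,fx=5,fy=5,interpolation=cv2.INTER_CUBIC)
cv2.imwrite('pics/crop1.png',np.clip(a[:,:,::-1]*1.6,0,255))
sc=load('scene0')[0]
for nme,(x0,x1,y0,y1) in dict(tray=(145,262,90,205),plate=(185,295,205,340)).items():
    pass
t=np.hstack([cv2.resize(sc[205:340,185:295],(440,540),interpolation=cv2.INTER_CUBIC),cv2.resize(sc[90:225,145:255+7],(360,540*360//440),interpolation=cv2.INTER_CUBIC)[:540] if 0 else np.zeros((540,1,3),np.uint8)])
cv2.imwrite('pics/crop2.png',t[:,:,::-1])
E
```

```text
scene0
[220.3  34.3] 288 [43.8  9.2] at z.096 [ 0.263 -0.548]
[300.  82.] 397 [23.3 18.7] at z.096 [ 0.215 -0.301]
[570.   84.1] 188 [11.6 32.1] at z.096 [-0.238  0.063]
[537.7  85.9] 102 [ 7.1 23.3] at z.096 [-0.179  0.023]
[226.8 241.9] 250 [38.3  7.2] at z.096 [ 0.553 -0.056]
[507.7 331.9] 702 [34.6 20.5] at z.096 [0.303 0.343]
[392.9 339.5] 513 [35.4 14.8] at z.096 [0.448 0.244]
[345.2 422.8] 426 [41.1 11.2] at z.096 [0.58 0.29]
side0
[73.6  2.7] 228 [ 7. 39.] at z.096 [0.164 1.385]
[324.2   9.8] 229 [13.5 39.4] at z.096 [0.935 0.911]
[145.6  96.1] 590 [19.3 68.4] at z.096 [0.236 0.627]
[319.  126.3] 186 [25.  9.] at z.096 [0.58  0.287]
[204.8 147.2] 182 [26.9  8.7] at z.096 [0.302 0.336]
[278.6 151.6] 242 [26.  12.1] at z.096 [0.448 0.24 ]
[  4.9 151.9] 93 [ 6.2 18.3] at z.096 [-0.112  0.535]
[387.6 204.8] 320 [30.9 14.3] at z.096 [ 0.572 -0.028]
[ 17.8 295. ] 71 [ 3. 37.] at z.096 [-0.119  0.082]
[ 58.6 332.1] 71 [ 8.5 11.1] at z.096 [-0.067 -0.028]
[629.1 357.1] 160 [20.7 28.5] at z.096 [ 0.711 -0.492]
[624.7 379.3] 306 [41.7 28.6] at z.096 [ 0.673 -0.513]
[289.2 397.9] 628 [38.7 18.2] at z.096 [ 0.215 -0.302][ WARN:0@0.422] global loadsave.cpp:1063 imwrite_ Unsupported depth image for selected encoder is fallbacked to CV_8U.
```

View pics/crop1.png

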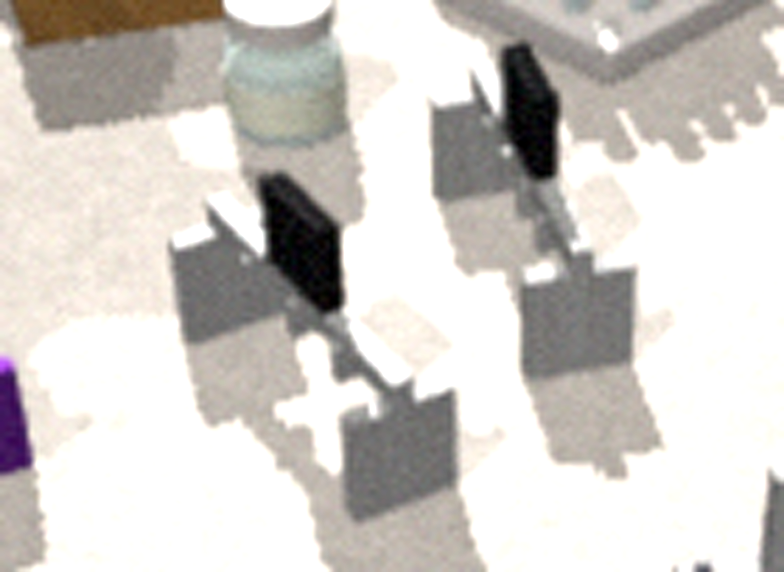

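View pics/crop2.png

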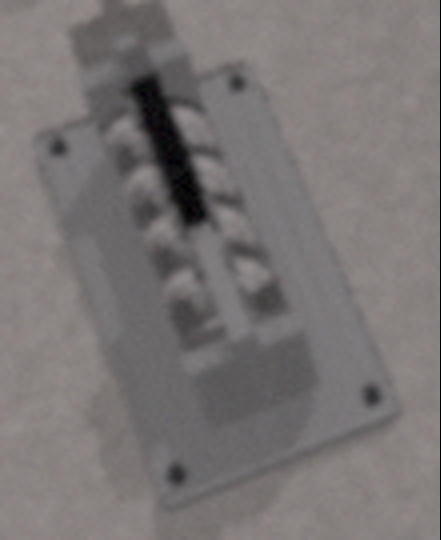

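```bash
python3 - <<'E'
from h import *
from scipy.spatial.transform import Rotation as Rn
sc,ps=load('scene0'); sd,pd=load('side0')
def tri(a,b):
    A=[];y=[]
    for p,uv in((ps,a),(pd,b)):
        M=np.c_[p['R'],p['t']]; f=[p['fx'],p['fy']]; c=[p['cx'],p['cy']]
        for i in(0,1):
            r=(uv[i]-c[i])*M[2]-f[i]*M[i]; A.append(r[:3]);y.append(-r[3])
    return np.linalg.lstsq(np.array(A),np.array(y),rcond=None)[0]
for n,a,b in(('a',(226.8,241.9),(387.6,204.8)),('near',(392.9,339.5),(278.6,151.6)),('far',(345.2,422.8),(319,126.3))): print(n,tri(a,b).round(4))
bl=[(199.5,241.75),(244.5,225.75),(278.25,303.75),(229.25,323.5)]
P=np.array([cast(ps,*q,.012)[:2] for q in bl]); print('bolts',P.round(4).tolist(),'ctr',P.mean(0).round(4)); 
print('sides',[np.linalg.norm(P[i]-P[i-1]).round(4) for i in range(4)])
d=(P[2]-P[1])+(P[3]-P[0]); print('yaw plate x',np.degrees(np.arctan2(d[1],d[0])))
for n,im,p,q in(('scene',sc,ps,[(152,119),(212,99),(256,171),(194,197)]),('side',sd,pd,[(361,334),(435,310),(507,431),(424,464)])):
    g=cv2.cvtColor(im,cv2.COLOR_RGB2GRAY); q=np.array(q,np.float32).reshape(-1,1,2)
    T=np.array([cast(p,*u,.028)[:2] for u in q.reshape(-1,2)]); print(n,'tray',T.round(3).tolist(),T.mean(0).round(4),[np.linalg.norm(T[i]-T[i-1]).round(3) for i in range(4)])
# tab direction: contour rect long axis of scene blobs cast at top z
m=(sc.max(2)<45).astype(np.uint8);k,l,s,c=cv2.connectedComponentsWithStats(m)
for n,(u,v),z in(('a',(227,242),.11),('near',(393,339),.096),('far',(345,423),.096)):
    i=np.argmin(np.hypot(c[:,0]-u,c[:,1]-v)); pts=np.array([cast(ps,x,y,z)[:2] for y,x in np.argwhere(l==i)],np.float32)*1000
    b=cv2.boxPoints(cv2.minAreaRect(pts)); e=[b[1]-b[0],b[2]-b[1]]; e=max(e,key=np.linalg.norm); print(n,'yaw',np.degrees(np.arctan2(e[1],e[0])).round(1)%180,np.linalg.norm(e))
p=robot.camera_params('wrist'); o=robot.observe(); Rt=Rn.from_euler('xyz',o['tool_rot']).as_matrix()
cw=-np.array(p['R']).T@np.array(p['t']); print('wristcam in tool',(Rt.T@(cw-o['tool_pos'])).round(4),(Rt.T@np.array(p['R']).T).round(3).tolist(),p['fx'],'tool y',Rt[:,1].round(3),'x',Rt[:,0].round(3))
E
```

```text
a [ 0.5574 -0.0443  0.1158]
near [0.4484 0.2432 0.0942]
far [0.5804 0.2897 0.0942]
bolts [[0.579, -0.1402], [0.4913, -0.1177], [0.5346, 0.0567], [0.6223, 0.0344]] ctr [ 0.5568 -0.0417]
sides [np.float64(0.18), np.float64(0.0905), np.float64(0.1797), np.float64(0.0906)]
yaw plate x 76.0767022905736
scene tray [[0.502, -0.473], [0.363, -0.446], [0.403, -0.206], [0.537, -0.227]] [ 0.4511 -0.3378] [np.float64(0.249), np.float64(0.141), np.float64(0.243), np.float64(0.136)]
side tray [[0.389, -0.229], [0.537, -0.25], [0.498, -0.479], [0.356, -0.458]] [ 0.4451 -0.354 ] [np.float64(0.231), np.float64(0.15), np.float64(0.232), np.float64(0.143)]
a yaw 76.3 75.50984
near yaw 93.8 52.461487
far yaw 78.9 53.04678
wristcam in tool [ 0.0733 -0.0018 -0.1463] [[0.001, -0.962, -0.272], [1.0, 0.001, 0.001], [-0.001, -0.272, 0.962]] 393.08267765508634 tool y [ 0.29   0.957 -0.001] x [-0.957  0.29   0.   ]
```

Possible confusions in the scene picture:
- The grey leaf riding on the screw is leaf_a, with its tab at (227,242).
- The purple look-alikes at (300,82) and (508,332) are excluded.
- The grey loose leaves at (393,339) and (345,423) are leaf_b and leaf_c. Their teeth can't be counted from here, so I'll look with the wrist camera on the way.

The bolts give 180 × 90 mm spacing, a plate yaw of 76° and a centre of (0.557,-0.042). The loose tabs triangulate to z 0.094, where about 0.096 is expected.

>>> {"fn": "jog_arm", "kwargs": {
  "deltas": [0.35,-0.2,0,0,0,0,0.7,-0.5,0,0,0,0,1,-0.8,0,0,0,0,1,-1,0,0,0,0,1,-1,0,0,0,0],
  "claw": 1
}}

```text
time: 0.52
tool_pos: [0.2532, 0.3989, 0.2372]
tool_rot: [-3.139, -0.0, 2.844]
contact_force: [-0.4, 0.6, 1.0]
opening: 0.0918
```

>>> {"fn": "jog_arm", "kwargs": {
  "deltas": [0.3,-0.3,0,0,0,0,0.6,-0.6,0,0,0,0,0.9,-0.9,0,0,0,0,1,-1,0,0,0,0,1,-1,0,0,0,0]
}}

```text
time: 0.93
tool_pos: [0.3541, 0.3006, 0.2375]
tool_rot: [-3.141, 0.001, 2.844]
contact_force: [-0.0, 0.8, 0.3]
opening: 0.0919
```

```bash
python3 - <<'E'
from h import *
im,p=snap('wrist','w1'); print(robot.observe()['tool_pos'])
for X in((.448,.243,.07),(.58,.29,.07)): print(proj(p,X).round())
E
```

```text
[0.35280064 0.30181633 0.23749979]
[293. 335.]
[381. 438.]
```

View pics/w1.png

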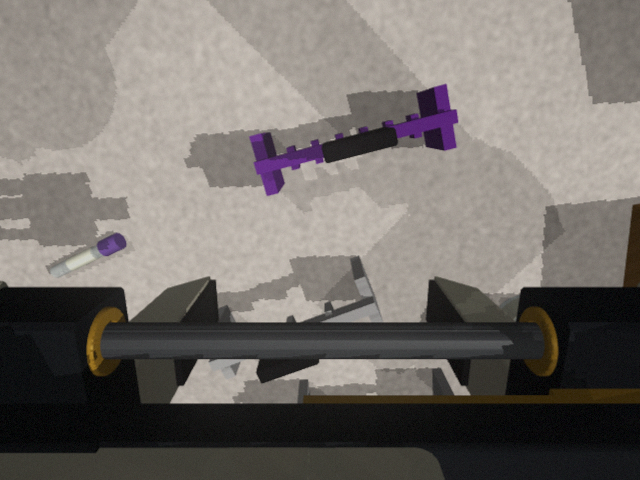

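The gripper hides the lower half of the wrist view (below about row 280). The purple decoy is at (355,140) and its teeth show clearly from above. The near grey leaf is hidden behind the jaw at (290,345). I'll put the camera directly above the grey pair.

>>> {"fn": "jog_arm", "kwargs": {
  "deltas": [0.35,-0.1,0,0,0,0,0.7,-0.2,0,0,0,0,1,-0.3,0,0,0,0,1,-0.3,0,0,0,0]
}}

```text
time: 1.32
tool_pos: [0.4556, 0.2723, 0.2372]
tool_rot: [3.141, 0.002, 2.846]
contact_force: [-0.5, -0.4, -0.5]
opening: 0.0918
```

>>> {"fn": "jog_arm", "kwargs": {
  "deltas": [0.35,-0.1,0,0,0,0,0.7,-0.2,0,0,0,0,1,-0.3,0,0,0,0,1,-0.3,0,0,0,0,1,-0.3,0,0,0,0]
}}

```text
time: 1.73
tool_pos: [0.5517, 0.2435, 0.2366]
tool_rot: [-3.141, -0.002, 2.848]
contact_force: [0.1, -0.1, 0.5]
opening: 0.0917
```

```bash
python3 - <<'E'
from h import *
im,p=snap('wrist','w2'); print(robot.observe()['tool_pos'])
for X in((.448,.243,.07),(.58,.29,.07)): print(proj(p,X).round())
E
```

```text
[0.55079547 0.24383761 0.23694216]
[283.  90.]
[388. 235.]
```

View pics/w2.png

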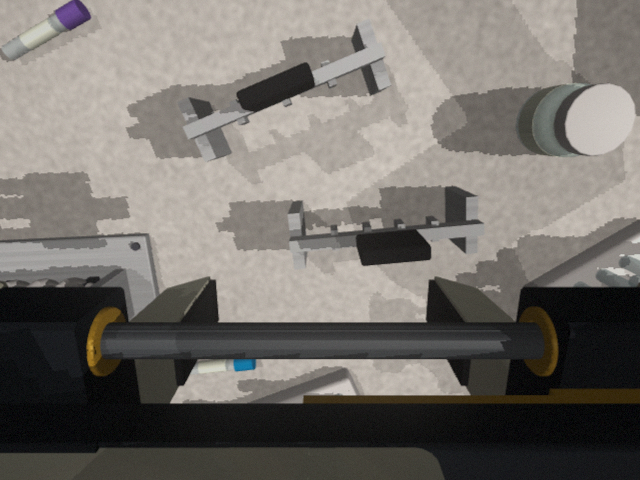

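The wrist picture shows two grey leaves:
- **Upper (near) leaf:** teeth at about x = 243, 288 and 326, roughly 43 px or 38 mm apart. That is leaf_c, which must stay.
- **Lower (far) leaf:** teeth at 335, 367, 400 and 432, roughly 32 px or 28 mm apart, so four teeth. That is leaf_b, with its tab at world (0.580,0.290).

First, leaf_a on the screw.

>>> {"fn": "jog_arm", "kwargs": {
  "deltas": [0,-0.2,0,0,0,-0.07,0,-0.4,0,0,0,-0.14,0,-0.6,0,0,0,-0.21,0,-0.8,0,0,0,-0.28,0.03,-1,0,0,0,-0.34]
}}

```text
time: 2.2
tool_pos: [0.5529, 0.1437, 0.2381]
tool_rot: [-3.141, -0.001, 2.311]
contact_force: [0.7, -0.2, 0.5]
opening: 0.0921
```

>>> {"fn": "jog_arm", "kwargs": {
  "deltas": [0,-0.2,0,0,0,-0.07,0,-0.4,0,0,0,-0.14,0,-0.6,0,0,0,-0.21,0,-0.8,0,0,0,-0.28,0,-1,0,0,0,-0.34]
}}

```text
time: 2.62
tool_pos: [0.5536, 0.0437, 0.2381]
tool_rot: [-3.142, -0.001, 1.776]
contact_force: [0.1, 0.5, 0.5]
opening: 0.0919
```

>>> {"fn": "jog_arm", "kwargs": {
  "deltas": [0,-0.2,0,0,0,-0.07,0,-0.4,0,0,0,-0.14,0,-0.7,0,0,0,-0.21,0,-0.87,0,0,0,-0.28,0,-0.87,0,0,0,-0.29]
}}

```text
time: 3.03
tool_pos: [0.5541, -0.0454, 0.238]
tool_rot: [3.141, 0.001, 1.318]
contact_force: [0.6, 0.1, -0.3]
opening: 0.0919
```

```bash
python3 - <<'E'
from h import *
im,p=snap('wrist','w3'); o=robot.observe(); print(o['tool_pos'],np.degrees(o['tool_rot']),o['qpos'])
_,p2=load('w2')
E0=cast(p2,290,243,.07);E1=cast(p2,482,228,.07);d=E0-E1;print('b bar ends',E0,E1,np.linalg.norm(d),np.degrees(np.arctan2(d[1],d[0])),(E0+E1)/2)
E
```

```text
[ 0.5541726  -0.04387639  0.23797532] [-1.79985851e+02 -2.41800454e-02  7.57502602e+01] [-2.17118818e-01  3.98727799e-01  1.43717480e+00  4.45133296e-04
  1.30592357e+00  3.14694271e-02]
b bar ends [0.56292393 0.21068503 0.07      ] [0.59632809 0.36576337 0.07      ] 0.1586352115780273 -102.15588347470336 [0.57962601 0.2882242  0.07      ]
```

View pics/w3.png

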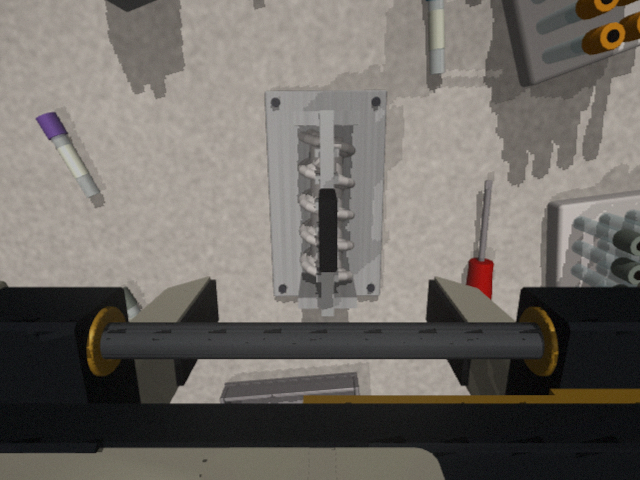

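The wrist view shows leaf_a on the screw, with its tab at (328,230). The plate bolts are at (276,103), (376,102), (283,289) and (371,289). I'll work out the offsets from these.

```bash
python3 - <<'E'
from h import *
im,p=load('w3')
P=np.array([cast(p,*q,.012)[:2] for q in((276,103),(376,102),(371,289),(283,289))]);print(P.round(4).tolist(),P.mean(0).round(4),[np.linalg.norm(P[i]-P[i-1]).round(4) for i in range(4)])
d=P[0]-P[3]+P[1]-P[2];print(np.degrees(np.arctan2(d[1],d[0])))
m=(im.max(2)<45).astype(np.uint8);m[:180]=0;m[274:]=0;m[:,:315]=0;m[:,345:]=0
k,l,s,c=cv2.connectedComponentsWithStats(m); i=1+np.argmax(s[1:,4]); print(s[i],c[i])
x,y,w,h,_=s[i]
print('tab',[cast(p,c[i][0],v,z)[:2].round(4) for v,z in((y,.14),(y+h,.14),(c[i][1],.14),(c[i][1],.117))])
E
```

```text
[[0.537, 0.0531], [0.6241, 0.0316], [0.5806, -0.1443], [0.4934, -0.1218]] [ 0.5588 -0.0454] [np.float64(0.1803), np.float64(0.0897), np.float64(0.1811), np.float64(0.09)]
76.04764519387217
[ 319  189   18   83 1428] [327.63935574 230.21288515]
tab [array([ 0.566 , -0.0139]), array([ 0.5524, -0.0674]), array([ 0.5594, -0.0397]), array([ 0.5583, -0.0456])]
```

>>> {"fn": "jog_arm", "kwargs": {
  "deltas": [0.04,0,-0.2,0,0,0,0.04,0,-0.45,0,0,0,0.04,0,-0.7,0,0,0,0.04,0,-0.9,0,0,0,0.04,0,-1,0,0,0]
}}

```text
time: 3.5
tool_pos: [0.5572, -0.0417, 0.1354]
tool_rot: [-3.137, -0.0, 1.328]
contact_force: [-0.6, -0.3, -0.4]
opening: 0.0917
```

>>> {"fn": "jog_arm", "kwargs": {
  "deltas": [0,0,-0.13,0,0,0,0,0,-0.25,0,0,0,0,0,-0.25,0,0,0]
}}

```text
time: 3.75
tool_pos: [0.5577, -0.0425, 0.1112]
tool_rot: [-3.138, -0.0, 1.327]
contact_force: [-0.8, 0.6, -0.8]
opening: 0.0919
```

>>> {"fn": "jog_arm", "kwargs": {
  "deltas": [0,0,0,0,0,0,0,0,0,0,0,0,0,0,0,0,0,0,0,0,0,0,0,0,0,0,0,0,0,0],
  "claw": 0,
  "newtons": 25
}}

```text
time: 4.17
tool_pos: [0.5593, -0.0445, 0.1135]
tool_rot: [3.14, -0.0, 1.324]
contact_force: [-0.2, 0.5, 0.3]
opening: 0.0631
```

>>> {"fn": "jog_arm", "kwargs": {
  "deltas": [0,0,0,0,0,0,0,0,0,0,0,0,0,0,0,0,0,0]
}}

```text
time: 4.42
tool_pos: [0.559, -0.0445, 0.1128]
tool_rot: [3.141, -0.0, 1.324]
contact_force: [0.3, -0.8, 0.1]
opening: 0.0433
```

>>> {"fn": "jog_arm", "kwargs": {
  "deltas": [0,0,0,0,0,0,0,0,0,0,0,0,0,0,0,0,0,0,0,0,0,0,0,0,0,0,0,0,0,0]
}}

```text
time: 4.83
tool_pos: [0.559, -0.0445, 0.1127]
tool_rot: [3.142, 0.0, 1.324]
contact_force: [-0.2, -0.5, -0.1]
opening: 0.0119
```

>>> {"fn": "jog_arm", "kwargs": {
  "deltas": [0,0,0,0,0,0,0,0,0,0,0,0,0,0,0.03,0,0,0,0,0,0.1,0,0,0,0,0,0.2,0,0,0]
}}

```text
time: 5.25
tool_pos: [0.5584, -0.0443, 0.1325]
tool_rot: [-3.139, 0.0, 1.324]
contact_force: [0.5, -0.4, -2.0]
opening: 0.0119
```

>>> {"fn": "jog_arm", "kwargs": {
  "deltas": [0,0,0.2,0,0,0,0,0,0.4,0,0,0,0,0,0.6,0,0,0,0,0,0.8,0,0,0,0,0,0.8,0,0,0]
}}

```text
time: 5.67
tool_pos: [0.5611, -0.0449, 0.2178]
tool_rot: [3.133, -0.0, 1.324]
contact_force: [1.1, 0.3, -0.9]
opening: 0.012
```

>>> {"fn": "jog_arm", "kwargs": {
  "deltas": [-0.07,-0.2,0,0,0,0,-0.14,-0.4,0,0,0,0.01,-0.21,-0.6,0,0,0,0.01,-0.28,-0.8,0,0,0,0.01,-0.36,-1,0,0,0,0.02]
}}

```text
time: 6.08
tool_pos: [0.5223, -0.1451, 0.2121]
tool_rot: [-3.141, -0.0, 1.356]
contact_force: [-0.1, -0.1, -3.4]
opening: 0.0118
```

>>> {"fn": "jog_arm", "kwargs": {
  "deltas": [-0.07,-0.2,0,0,0,0,-0.14,-0.4,0,0,0,0.01,-0.21,-0.6,0,0,0,0.01,-0.28,-0.8,0,0,0,0.01,-0.36,-1,0,0,0,0.02]
}}

```text
time: 6.5
tool_pos: [0.4863, -0.2452, 0.2121]
tool_rot: [-3.141, -0.0, 1.387]
contact_force: [-0.1, 0.4, -2.7]
opening: 0.0116
```

>>> {"fn": "jog_arm", "kwargs": {
  "deltas": [-0.07,-0.2,0,0,0,0,-0.14,-0.4,0,0,0,0.01,-0.21,-0.6,0,0,0,0.01,-0.3,-0.8,0,0,0,0.01,-0.38,-1,0,0,0,0.02]
}}

```text
time: 6.92
tool_pos: [0.4482, -0.3451, 0.212]
tool_rot: [-3.141, -0.001, 1.418]
contact_force: [1.0, -1.0, -2.9]
opening: 0.0121
```

```bash
python3 - <<'E'
from h import *
sn,ps=snap('scene','s2'); sd,pd=snap('side','d2'); o=robot.observe(); print(o['tool_pos'],np.degrees(o['tool_rot']),o['contact_force'])
cv2.imwrite('pics/m2.png',np.hstack([cv2.resize(sn[60:240,110:310],(400,360)),cv2.resize(sd[280:480,330:530],(360,360))])[:,:,::-1])
E
```

```text
[ 0.44753393 -0.3469944   0.21187035] [-1.79948799e+02  3.62522818e-02  8.11101764e+01] [-0.13008039  1.28617212 -2.59913777]
```

View pics/m2.png

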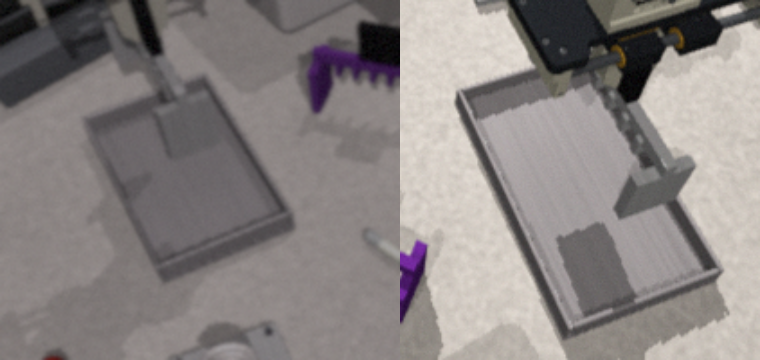

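The composite shows the leaf hanging over the tray and lined up with its long side, clear of the walls in both views. Lowering it now.

>>> {"fn": "jog_arm", "kwargs": {
  "deltas": [0,0,-0.2,0,0,0,0,0,-0.45,0,0,0,0,0,-0.7,0,0,0,0,0,-0.9,0,0,0,0,0,-1,0,0,0]
}}

```text
time: 7.43
tool_pos: [0.448, -0.3426, 0.1097]
tool_rot: [-3.138, -0.003, 1.419]
contact_force: [-0.5, 0.4, -3.5]
opening: 0.0117
```

>>> {"fn": "jog_arm", "kwargs": {
  "deltas": [0,0,-0.05,0,0,0,0,0,-0.1,0,0,0,0,0,-0.14,0,0,0,0,0,-0.15,0,0,0,0,0,-0.15,0,0,0]
}}

```text
time: 7.85
tool_pos: [0.4493, -0.3447, 0.0983]
tool_rot: [3.141, 0.001, 1.418]
contact_force: [-0.2, -0.2, -2.0]
opening: 0.0121
```

>>> {"fn": "jog_arm", "kwargs": {
  "deltas": [0,0,-0.01,0,0,0,0,0,-0.02,0,0,0,0,0,-0.03,0,0,0,0,0,-0.03,0,0,0]
}}

```text
time: 8.18
tool_pos: [0.4494, -0.3449, 0.0969]
tool_rot: [3.14, 0.001, 1.418]
contact_force: [-2.5, 2.7, 9.7]
opening: 0.0119
```

>>> {"fn": "jog_arm", "kwargs": {
  "deltas": [0,0,0,0,0,0,0,0,0,0,0,0]
}}

```text
time: 8.35
tool_pos: [0.4494, -0.3449, 0.0969]
tool_rot: [3.14, 0.002, 1.418]
contact_force: [-2.5, 2.0, 10.4]
opening: 0.0121
```

>>> {"fn": "jog_arm", "kwargs": {
  "deltas": [0,0,0.01,0,0,0,0,0,0.01,0,0,0,0,0,0.01,0,0,0,0,0,0.01,0,0,0,0,0,0.01,0,0,0],
  "claw": 1
}}

```text
time: 8.77
tool_pos: [0.449, -0.3445, 0.0956]
tool_rot: [3.142, -0.0, 1.418]
contact_force: [-0.4, 0.2, 0.1]
opening: 0.0407
```

>>> {"fn": "jog_arm", "kwargs": {
  "deltas": [0,0,0,0,0,0,0,0,0,0,0,0,0,0,0.1,0,0,0,0,0,0.3,0,0,0,0,0,0.5,0,0,0]
}}

```text
time: 9.18
tool_pos: [0.4487, -0.3442, 0.1463]
tool_rot: [-3.14, -0.001, 1.418]
contact_force: [0.4, -0.1, -0.0]
opening: 0.0739
```

>>> {"fn": "jog_arm", "kwargs": {
  "deltas": [0,0,0.25,0,0,0,0,0,0.5,0,0,0,0,0,0.8,0,0,0,0,0.1,0.9,0,0,0,0.1,0.3,0.95,0,0,0]
}}

```text
time: 9.6
tool_pos: [0.4587, -0.3161, 0.2437]
tool_rot: [3.138, 0.003, 1.416]
contact_force: [0.2, 0.1, 0.0]
opening: 0.0919
```

```bash
python3 - <<'E'
from h import *
sn,ps=snap('scene','s3'); sd,pd=snap('side','d3'); o=robot.observe(); print(o['tool_pos'],np.degrees(o['tool_rot']),o['contact_force'],o['opening'],o['qpos'])
cv2.imwrite('pics/m3.png',np.hstack([cv2.resize(sn[60:240,110:310],(400,360)),cv2.resize(sd[280:480,330:530],(360,360))])[:,:,::-1])
E
```

```text
[ 0.46007159 -0.31239132  0.24237034] [1.79853262e+02 1.74574252e-02 8.13726403e+01] [-0.02748784  0.59546985 -0.07802196] 0.09180788113474544 [-7.34962288e-01  3.94374981e-01  1.43154368e+00  1.19826866e-03
  1.31337001e+00 -5.84690582e-01]
```

View pics/m3.png

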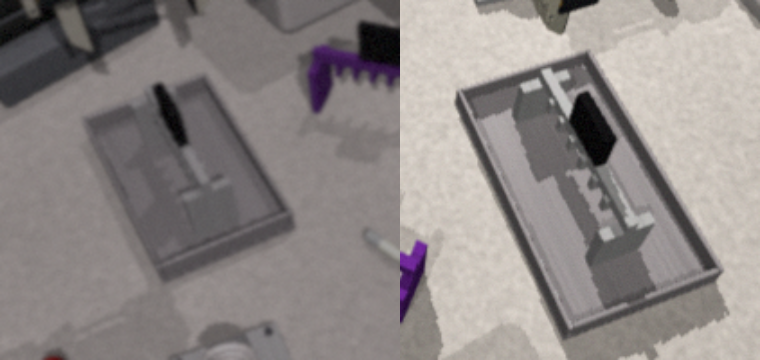

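Leaf_a stands released and upright near the middle of the tray, at (180,120) in the left half and (590,140) in the right half. Next is leaf_b, at (0.580,0.289) with yaw 78°.

>>> {"fn": "jog_arm", "kwargs": {
  "deltas": [0.05,0.25,0,0,0,0,0.1,0.5,0,0,0,-0.01,0.15,0.75,0,0,0,-0.01,0.2,1,0,0,0,-0.01]
}}

```text
time: 10.03
tool_pos: [0.4786, -0.2134, 0.2401]
tool_rot: [-3.14, -0.0, 1.402]
contact_force: [-0.0, 0.8, -0.1]
opening: 0.092
```

>>> {"fn": "jog_arm", "kwargs": {
  "deltas": [0.05,0.25,0,0,0,0,0.1,0.5,0,0,0,-0.01,0.15,0.75,0,0,0,-0.01,0.2,1,0,0,0,-0.01]
}}

```text
time: 10.37
tool_pos: [0.4986, -0.1133, 0.2402]
tool_rot: [-3.141, 0.0, 1.387]
contact_force: [-0.1, -0.4, 0.5]
opening: 0.0918
```

>>> {"fn": "jog_arm", "kwargs": {
  "deltas": [0.05,0.25,0,0,0,0,0.1,0.5,0,0,0,-0.01,0.15,0.75,0,0,0,-0.01,0.2,1,0,0,0,-0.01]
}}

```text
time: 10.7
tool_pos: [0.5186, -0.0133, 0.2402]
tool_rot: [-3.141, 0.0, 1.371]
contact_force: [-0.1, -0.8, 1.2]
opening: 0.0917
```

>>> {"fn": "jog_arm", "kwargs": {
  "deltas": [0.05,0.25,0,0,0,0,0.1,0.5,0,0,0,-0.01,0.15,0.75,0,0,0,-0.01,0.2,1,0,0,0,-0.01]
}}

```text
time: 11.03
tool_pos: [0.5387, 0.0866, 0.2401]
tool_rot: [-3.141, 0.001, 1.356]
contact_force: [0.6, -0.5, 0.3]
opening: 0.0922
```

>>> {"fn": "jog_arm", "kwargs": {
  "deltas": [0.05,0.25,0,0,0,0,0.1,0.5,0,0,0,0,0.15,0.75,0,0,0,0,0.2,1,0,0,0,0]
}}

```text
time: 11.37
tool_pos: [0.5587, 0.1866, 0.2401]
tool_rot: [-3.141, 0.001, 1.356]
contact_force: [0.3, -0.7, 0.3]
opening: 0.0921
```

>>> {"fn": "jog_arm", "kwargs": {
  "deltas": [0.05,0.25,0,0,0,0,0.1,0.5,0,0,0,0,0.15,0.75,0,0,0,0,0.2,0.9,0,0,0,0,0.2,0.9,0,0,0,0]
}}

```text
time: 11.78
tool_pos: [0.5788, 0.2782, 0.2394]
tool_rot: [-3.14, -0.0, 1.359]
contact_force: [-0.8, -0.8, -0.3]
opening: 0.0919
```

```bash
python3 - <<'E'
from h import *
im,p=snap('wrist','w4'); o=robot.observe(); print(o['tool_pos'],np.degrees(o['tool_rot']))
print(proj(p,(.58,.289,.119)))
m=(im.max(2)<45).astype(np.uint8);m[280:]=0
k,l,s,c=cv2.connectedComponentsWithStats(m)
for i in range(1,k):
  if s[i,4]>300:
    x,y,w,h,_=s[i]; print(s[i],c[i].round(1),'at .096',cast(p,*c[i],.096)[:2].round(4),'at .119 far/near',cast(p,c[i][0],y,.119)[:2].round(4),cast(p,c[i][0],y+h,.119)[:2].round(4))
E
```

```text
[0.57859671 0.27649325 0.23949528] [-1.79924545e+02  6.40526007e-02  7.77985244e+01]
[320.62551692 216.64098158]
[ 314  176   17   75 1183] [322.5 213.1] at .096 [0.5807 0.2863] at .119 far/near [0.5871 0.3162] [0.576  0.2642]
[153 263  33  17 346] [170.9 273. ] at .096 [0.4541 0.2642] at .119 far/near [0.4676 0.2782] [0.4635 0.2657]
```

View pics/w4.png

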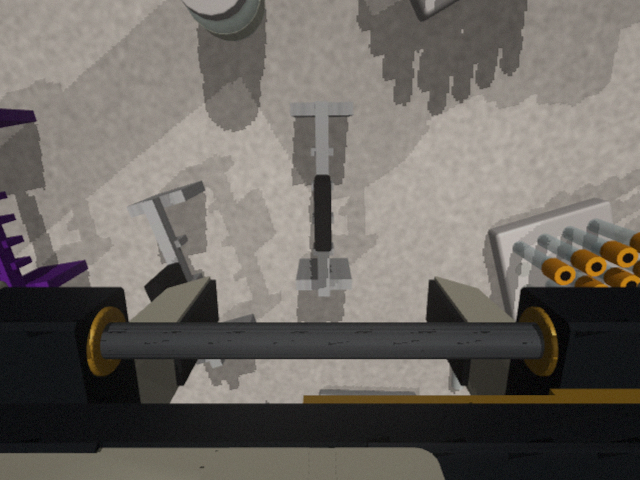

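Leaf_b is centred and in line between the jaws, with its tab at (322,213) and z consistent. Leaf_c is at the left (165,240). I'll part-close to 46 mm so the fingers stay clear of leaf_c, and go down.

>>> {"fn": "jog_arm", "kwargs": {
  "deltas": [0.02,0.13,-0.1,0,0,0,0.02,0.13,-0.3,0,0,0,0.02,0.13,-0.55,0,0,0,0.02,0.13,-0.8,0,0,0,0.02,0.13,-0.8,0,0,0],
  "claw": 0.5
}}

```text
time: 12.25
tool_pos: [0.5781, 0.2869, 0.1546]
tool_rot: [-3.133, 0.006, 1.355]
contact_force: [-0.1, -0.5, -0.9]
opening: 0.0631
```

>>> {"fn": "jog_arm", "kwargs": {
  "deltas": [0,0,0,0,0,0,0,0,-0.2,0,0,0,0,0,-0.4,0,0,0,0,0,-0.6,0,0,0,0,0,-0.67,0,0,0]
}}

```text
time: 12.67
tool_pos: [0.5808, 0.2881, 0.0929]
tool_rot: [-3.141, 0.001, 1.355]
contact_force: [-1.2, -0.1, 0.4]
opening: 0.0459
```

>>> {"fn": "jog_arm", "kwargs": {
  "deltas": [0,0,0,0,0,0,0,0,0,0,0,0,0,0,0,0,0,0,0,0,0,0,0,0,0,0,0,0,0,0],
  "claw": 0
}}

```text
time: 13.08
tool_pos: [0.5816, 0.2887, 0.0951]
tool_rot: [3.14, -0.001, 1.356]
contact_force: [0.8, 0.1, -0.1]
opening: 0.0174
```

>>> {"fn": "jog_arm", "kwargs": {
  "deltas": [0,0,0,0,0,0,0,0,0,0,0,0,0,0,0,0,0,0,0,0,0,0,0,0]
}}

```text
time: 13.42
tool_pos: [0.5814, 0.2887, 0.0947]
tool_rot: [3.14, -0.001, 1.356]
contact_force: [-0.1, -0.1, 5.7]
opening: 0.0124
```

>>> {"fn": "jog_arm", "kwargs": {
  "deltas": [0,0,0.05,0,0,0,0,0,0.2,0,0,0,0,0,0.4,0,0,0,0,0,0.7,0,0,0,0,0,1,0,0,0]
}}

```text
time: 13.83
tool_pos: [0.5801, 0.2882, 0.1934]
tool_rot: [-3.139, 0.002, 1.355]
contact_force: [0.5, 0.1, -1.3]
opening: 0.0121
```

>>> {"fn": "jog_arm", "kwargs": {
  "deltas": [0,0,0.2,0,0,0,0,-0.2,0.2,0,0,0,0,-0.4,0.2,0,0,0,0,-0.7,0.2,0,0,-0.01,-0.05,-1,0.2,0,0,-0.02]
}}

```text
time: 14.25
tool_pos: [0.5759, 0.1878, 0.2132]
tool_rot: [-3.141, 0.0, 1.324]
contact_force: [0.9, -1.8, -2.0]
opening: 0.0122
```

>>> {"fn": "jog_arm", "kwargs": {
  "deltas": [0,-0.25,0,0,0,0,0,-0.5,0,0,0,0,-0.05,-0.75,0,0,0,0,-0.1,-1,0,0,0,0]
}}

```text
time: 14.58
tool_pos: [0.5654, 0.0873, 0.2132]
tool_rot: [-3.14, 0.0, 1.324]
contact_force: [0.6, -0.4, -3.1]
opening: 0.0115
```

>>> {"fn": "jog_arm", "kwargs": {
  "deltas": [0,-0.25,0,0,0,0,0,-0.5,0,0,0,0,-0.05,-0.75,0,0,0,0,-0.05,-0.95,0,0,0,0]
}}

```text
time: 14.92
tool_pos: [0.5599, -0.0081, 0.2133]
tool_rot: [-3.14, 0.001, 1.323]
contact_force: [1.0, 0.0, -3.1]
opening: 0.0116
```

>>> {"fn": "jog_arm", "kwargs": {
  "deltas": [-0.03,-0.2,0,0,0,0,-0.03,-0.38,0,0,0,0,-0.03,-0.38,0,0,0,0,-0.03,-0.38,0,0,0,0]
}}

```text
time: 15.25
tool_pos: [0.5577, -0.0451, 0.2134]
tool_rot: [-3.141, -0.0, 1.322]
contact_force: [-1.0, 0.9, -3.1]
opening: 0.0117
```

```bash
python3 - <<'E'
from h import *
o=robot.observe(); print(o['tool_pos'],np.degrees(o['tool_rot']),o['contact_force'])
sn,ps=snap('scene','s5'); sd,pd=snap('side','d5'); w,pw=snap('wrist','w5')
cv2.imwrite('pics/m5.png',np.hstack([cv2.resize(sn[160:340,160:310],(325,390)),cv2.resize(w[60:330,180:470],(420,390))])[:,:,::-1])
E
```

```text
[ 0.55767547 -0.04510667  0.2133626 ] [-1.79937557e+02 -1.24835213e-02  7.57504991e+01] [-0.95477808  0.87623857 -3.06371829]
```

View pics/m5.png

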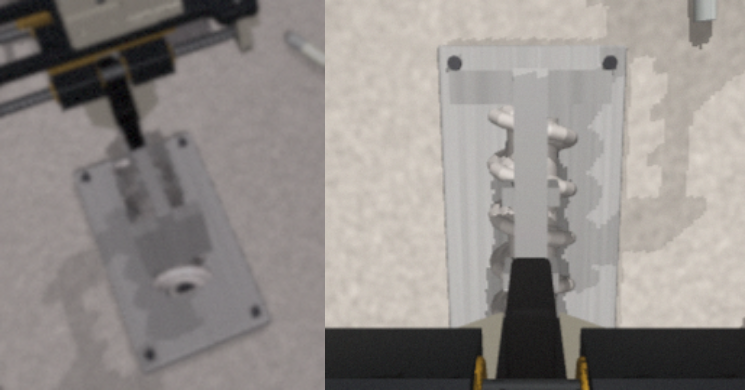

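```bash
python3 - <<'E'
from h import *
_,p=load('w5')
u=np.array([np.cos(np.radians(75.9)),np.sin(np.radians(75.9))]);t=np.array([.5577,-.0451]);n=np.array([-u[1],u[0]])
f=lambda x,y:(180+(x-325)*290/420,60+y*270/390)
for nm,q,z in(('bar end',(532,72),.192),('tooth near edge',(570,201),.185),('tooth far edge',(570,183),.185),('tooth L near',(492,205),.185)):
    X=cast(p,*f(*q),z)[:2]-t; print(nm,'along',(X@u).round(4),'across',(X@n).round(4))
b=[cast(p,*f(*q),.012)[:2] for q in((454,62),(610,62))]; m=(b[0]+b[1])/2-u*.09; print('plate ctr',m.round(4),np.linalg.norm(b[1]-b[0]),'rel',(m-t)@u,(m-t)@n)
E
```

```text
bar end along 0.079 across -0.0002
tooth near edge along 0.041 across -0.012
tooth far edge along 0.0466 across -0.0119
tooth L near along 0.0397 across 0.0122
plate ctr [ 0.5585 -0.0439] 0.09034612819989973 rel 0.0013735457237879739 -0.0004962090579152468
```

The leaf is centred in the jaws (bar end at 79 mm against 80 expected), with a tooth at about +42 mm as it should be. The plate centre agrees within 1.4 mm. I'll lower it, slowing down for the mesh.

>>> {"fn": "jog_arm", "kwargs": {
  "deltas": [0,0.01,-0.2,0,0,0,0.01,0.01,-0.4,0,0,0,0.01,0.01,-0.6,0,0,0,0.01,0.01,-0.8,0,0,0,0.01,0.01,-0.88,0,0,0]
}}

```text
time: 15.82
tool_pos: [0.5576, -0.0421, 0.1231]
tool_rot: [-3.137, 0.0, 1.326]
contact_force: [-0.4, 0.5, -2.3]
opening: 0.0119
```

>>> {"fn": "jog_arm", "kwargs": {
  "deltas": [0,0,-0.02,0,0,0,0,0,-0.05,0,0,0,0,0,-0.08,0,0,0,0,0,-0.11,0,0,0,0,0,-0.14,0,0,0]
}}

```text
time: 16.23
tool_pos: [0.5595, -0.0435, 0.1124]
tool_rot: [3.14, -0.0, 1.324]
contact_force: [0.8, 0.5, -1.3]
opening: 0.0121
```

>>> {"fn": "jog_arm", "kwargs": {
  "deltas": [0,0,-0.01,0,0,0,0,0,-0.02,0,0,0,0,0,-0.03,0,0,0,0,0,-0.04,0,0,0,0,0,-0.04,0,0,0]
}}

```text
time: 16.65
tool_pos: [0.559, -0.0435, 0.1076]
tool_rot: [-3.142, 0.0, 1.324]
contact_force: [0.2, -0.7, -1.9]
opening: 0.0122
```

>>> {"fn": "jog_arm", "kwargs": {
  "deltas": [0,0,-0.01,0,0,0,0,0,-0.02,0,0,0,0,0,-0.02,0,0,0,0,0,-0.02,0,0,0]
}}

```text
time: 16.98
tool_pos: [0.5592, -0.0434, 0.1067]
tool_rot: [3.141, 0.0, 1.324]
contact_force: [-2.2, 0.8, 5.8]
opening: 0.0117
```

Contact came at z 0.1067, exactly the height predicted for feet flush on the plate. Releasing and going up.

>>> {"fn": "jog_arm", "kwargs": {
  "deltas": [0,0,0.01,0,0,0,0,0,0.01,0,0,0,0,0,0.01,0,0,0,0,0,0.01,0,0,0,0,0,0.01,0,0,0],
  "claw": 1
}}

```text
time: 17.4
tool_pos: [0.559, -0.0435, 0.1066]
tool_rot: [-3.142, 0.0, 1.324]
contact_force: [-0.3, 0.5, -0.9]
opening: 0.0406
```

>>> {"fn": "jog_arm", "kwargs": {
  "deltas": [0,0,0,0,0,0,0,0,0,0,0,0,0,0,0.1,0,0,0,0,0,0.3,0,0,0,0,0,0.5,0,0,0]
}}

```text
time: 17.82
tool_pos: [0.5586, -0.0434, 0.1574]
tool_rot: [-3.14, 0.0, 1.324]
contact_force: [-0.1, 0.2, 0.7]
opening: 0.074
```

>>> {"fn": "jog_arm", "kwargs": {
  "deltas": [0,0,0.25,0,0,0,0,0,0.5,0,0,0,0,0,0.8,0,0,0,0,0,0.8,0,0,0,0,0,0.8,0,0,0]
}}

```text
time: 18.23
tool_pos: [0.5598, -0.0436, 0.2392]
tool_rot: [3.137, -0.0, 1.324]
contact_force: [0.4, -0.5, -0.1]
opening: 0.0915
```

```bash
python3 - <<'E'
from h import *
o=robot.observe(); print(o['time'],o['tool_pos'],np.degrees(o['tool_rot']),o['contact_force'],o['opening'])
sn,ps=snap('scene','s6'); sd,pd=snap('side','d6'); w,pw=snap('wrist','w6')
cv2.imwrite('pics/m6.png',np.hstack([cv2.resize(sd[90:300,180:440],(416,390)),cv2.resize(w[60:330,180:470],(380,390))])[:,:,::-1])
E
```

```text
18.2333 [ 0.55984317 -0.04362015  0.23922757] [ 1.79722825e+02 -8.74814137e-03  7.58688361e+01] [ 0.42691082 -0.46625833 -0.12309534] 0.09152407091388269
```

View pics/m6.png

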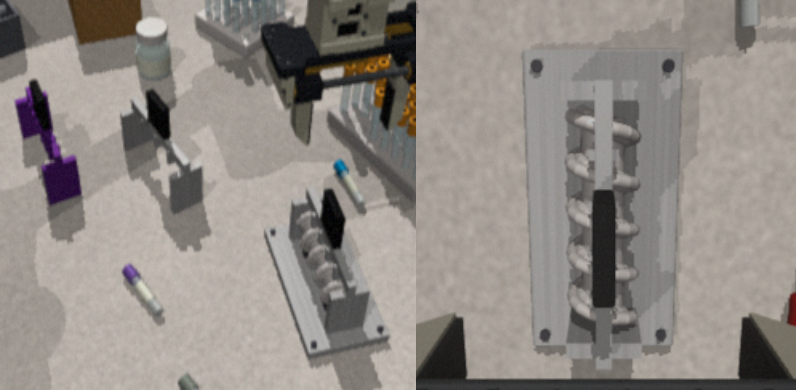

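Leaf_b sits over the screw, in line, with its feet on the plate and its tab at (603,248) in the right half. Leaf_c still stands at (160,150) in the left half. One numeric check before handing in.

```bash
python3 - <<'E'
from h import *
def blob(f,u,v,ymax=480):
    im,p=load(f);m=(im.max(2)<45).astype(np.uint8);m[ymax:]=0;k,l,s,c=cv2.connectedComponentsWithStats(m)
    ok=[i for i in range(1,k) if s[i,4]>100];i=min(ok,key=lambda i:np.hypot(*(c[i]-(u,v))));return c[i],s[i],p
for n,z in(('b',.108),('a',.101),('c',.096)):
    X={'b':(.5585,-.0441),'a':(.449,-.3446),'c':(.4484,.2432)}[n]
    for f,ym in(('d6',480),('s6',480),('w6',275)):
        p=load(f)[1];e=proj(p,(*X,z))
        if not(0<e[0]<640 and 0<e[1]<ym):continue
        c,s,_=blob(f,*e,ym);print(n,f,'px',c.round(1),'expected',e.round(1),'xy',cast(p,*c,z)[:2].round(4),s[4])
o=robot.observe();print(o['contact_force'])
robot.hand_in()
E
```

```text
b d6 px [387.4 208. ] expected [387.4 207.4] xy [ 0.5574 -0.0457] 315
b s6 px [227.5 244.9] expected [226.9 244.7] xy [ 0.5578 -0.0432] 224
b w6 px [323.  232.3] expected [322.2 229.7] xy [ 0.5586 -0.0461] 1349
a d6 px [436.3 351.6] expected [436.4 351.4] xy [ 0.4486 -0.3448] 615
a s6 px [186.3 122.2] expected [194.2 116.8] xy [ 0.4692 -0.3413] 1339
c d6 px [278.7 151.5] expected [278.1 150.9] xy [0.4485 0.2403] 242
c s6 px [392.9 339.5] expected [392.4 339.2] xy [0.448  0.2441] 509
[ 0.36950818 -0.0530556   0.15219174]
the job is handed in; nothing more can be done
```

I finished the job and handed it in at about 18 s of the 58 s allowed.

- **Leaf_a (six teeth):** I lifted it off the screw and stood it upright in the tray. It was released near the tray's middle, at (0.449, -0.345).
- **Leaf_b (four teeth at 28 mm, picked out by a wrist-camera tooth count):** It is set over the screw, released and in line. The feet touched at tool height 0.1067 m, the height predicted for flush on the plate. In the last pictures its tab was within about 3 mm of the seat centre in all three views.
- **Leaf_c (three teeth):** It was not touched, and its tab pixels are the same as at the start.

At hand-in the gripper was open about 0.13 m above leaf_b, and the force reading was only noise (under 0.5 N).

One check disagreed. The scene camera put leaf_a's tab 20 mm off in x, because the dark patch it measured was about three times too large and had run into something else dark. The side view and the release pose agree to 1 mm, and both are well inside the tray limits.

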